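Hold the stirrer's set collar on the shaft flat against its seal spring

ROBOT

A 7-joint arm with a two-finger parallel gripper is mounted at the origin on the work surface. World frame = base frame: x ahead of the robot, y to its left, z up, the work surface at z = 0. Lengths are in mm, angles in rad, forces in N, time in s.
With the tool pointing down it reaches from about 350 to 775 mm from the base axis. Payload 3.1 kg.
Tool frame: the origin (TCP) lies midway between the tips of the shut fingers; the grasp point (between the pads) lies arm.pinch_z behind it (arm.pinch_z is the distance from the TCP to the grasp point, in mm); y points along the fingers, x is the direction in which the jaws open and shut, and the axes are right-handed (so a half turn about y gives the same grasp; the last joint's range is limited). The gripper opens to 85 mm and grips with 20 to 120 N. Pads are 22 mm wide; open, the fingers measure 114 mm over their backs; the gripper's body (76 mm by 85 mm) begins 54 mm behind the grasp point. The pads swing forward as they close: fully open they stand 13 mm farther back than shut.
Start: joints at [-1.326, 0.311, 0.014, 1.512, -0.004, 1.319, -0.027], TCP at [155.559, 527.559, 231.304] pointing down, gripper open.
Joint ranges: [-2.7, 2.7], [-0.3, 1.91], [-1.27, 1.3], [0.12, 2.57], [-1.44, 4.58], [0.2, 2.03], [-3.05, 3.05]. Speed limits (rad/s): [2.79, 2.79, 3.14, 3.14, 3.14, 3.14, 3.14].

INTERFACE

Orientations are given as a rotation vector (axis times angle).
In Python, from workcell import arm gives the robot as it stands. The module is installed in compiled form; this text tells all that it offers. Calls block until the motion is done:
- arm.movep(position, orientation): joint-space move of the TCP to a pose.
- arm.move_straight(position, ori=None, velocity=150, guard=None): straight line of the TCP; ori=None keeps the orientation; velocity is the mean speed in mm/s. With guard (N) it stops when the force on the tool has changed by that much, and returns True; else False.
- arm.movej(angles): joint-space move.
- arm.gripper_open() and arm.gripper_close(squeeze=None): open the fingers fully, or close them until they stop; squeeze is the grip in N (None keeps the last).
- arm.sleep(seconds).
- arm.solve_ik(position, orientation): joint angles nearest the present ones, or None.
- arm.read_camera(name): name is "scene" or "top" or "wrist"; returns a dict with "color" (420x560x3 uint8, blue, green, red), "fx", "fy", "cx", "cy" (pixels), "rvec" (rotation vector, rad) and "tvec" (3), from world to camera coordinates, as OpenCV has them. Camera axes: x right, y down, z forward; pixel columns grow to the right and rows downward; lengths in mm; the calibration is good to about 2 mm. A picture is of the moment at which its call begins. There is no depth.
A pose or a line that the arm cannot do raises arm.Unreachable and nothing moves.
- arm.hand_in(): hands the job in, once; it reports no verdict.
Trained networks look in a picture, given as the dict that the camera call returned (one of the last four; its "shot" number tells which), for a name from the list of things; names that differ only in an ending like _2 or _b are one class to them, and where a whole thing is asked for, a point or a joint stands for the part that bears it (a point fixed in the world has none). Each returns a list of dicts, best first, with "conf" (0 to 1); they miss things now and then, are a little off and sometimes report something else, mostly with a low value. They report only what shows in the picture. A call takes as long as a camera call. They do not tell look-alikes from the thing itself.
- arm.silhouettes(label, picture): "pixels" (420x560 bool, what is visible of it).
- arm.spot_point(label, picture): "position" ([x, y, z] in mm, in world coordinates, good to about 4 mm: a listed point, or the origin of a listed thing).
Readings, each from a call of its own:
- arm.current_time(): time.
- arm.current_q(): joint angles.
- arm.current_joint_vel(): joint speeds.
- arm.current_effort(): joint torques, N m.
- arm.current_position(): TCP position.
- arm.current_ee_rot(): TCP orientation.
- arm.current_force(): force on the tool from outside, world axes, zero at the start.
- arm.current_torque(): the same for the moment, N m.
- arm.current_grip_width(): finger opening in mm.
Only numpy, scipy, OpenCV 4.12 (cv2) and the standard library are available. Lean on these libraries where they do the work, as an engineer would, in place of code of your own. Each camera call takes 0.05 s, during which the arm holds its last target.

TASK

A stirrer gear drive stands on the bench with its shaft up, ready to get its set collar back. Take the shaft between the fingers and turn it until its flat faces straight away from the motor, where a spanner can get in; then fetch the collar (the ring with the square-headed set screw), slip it over the shaft with the screw on that flat, and push it down until the seal spring under it is fully closed. Finish there, still gripping the collar and holding it down against the spring so that the screw can be tightened, and leave the other things on the bench where they are.

Things in the scene. Friction and masses are not known exactly. Their poses are not given: they have to be found in the camera images.
- drive: Grey gear unit fixed to the bench, place and yaw vary. Housing 110 x 110 mm on a 135 mm foot; round flange, top 107 mm above the bench. A level motor, 100 mm across, sticks out of one side to 235 mm from the shaft axis; its terminal box (85 to 151 mm from the axis) is 146 mm high. Origin on the bench on the upright shaft axis; +x points along the motor, z up.
- shaft_top (a point): Centre of the top end of the drive's upright steel shaft, on its axis, 202 mm above the bench. Shaft 24 mm across, 2 mm bevel at the top. Turns any amount both ways against a light drag (0.06 N m) and stays where left. Its top 54 mm have one flat (D section) open to the top: 19 mm from flat to round back, 24 mm elsewhere, which closed fingers can feel.
- shaft_flat (a point): Middle of the bare part of that flat, 7 mm from the shaft axis, 184 mm above the bench. The flat faces along this point's own -x; the axes turn with the shaft, z up. It faces straight away from the motor when this point's x lies along the drive's x.
- plate_top (a point): Centre of the top face of the dark steel spring plate, a washer 40 mm across around the shaft, on the seal spring (coil 37 mm across). 160 mm above the bench with the spring free, 150 mm with it fully closed.
- spring_plate (a joint): How far the spring plate is pushed down: 0 with the spring free, 0.010 m with it fully closed on its stop. The push needed grows from about 1 N to 9 N; let go, the plate and a collar on it rise again.
- collar_center (a point): Centre (half-way up) of the loose set collar: dark steel ring, 48 mm outer diameter, 26 mm tall, bore 26.4 mm, 0.2 to 0.3 kg, lying flat on the bench. A set screw goes in radially half-way up, along this point's -x; its 7 mm thick tip stands in the bore 8 mm from the axis, so the collar slides on freely only with the screw within 0.2 rad of the flat. Spring closed: 163 mm above the bench.
- screw_head (a point): Centre of the square head (12 mm long, 11 x 11 mm) of the collar's set screw, half-way up the collar, 35 mm from the collar's axis along the collar's -x; the head ends 41 mm from the axis.
- spacer: Bystander: plain dark steel ring without a screw, 45 mm across, 24 mm tall, bore 26 mm, flat on the bench; it and the collar may swap places. Origin at the centre of its underside.
- spanner: Bystander: spanner 150 mm long lying on the bench. Origin on its underside at mid-length.
- wax_casting: Bystander: round wax pillar on a wider foot 72 mm across, 88 mm tall, standing on the bench. Origin at the centre of its underside.
- mould_half: Bystander: half of a plaster mould, a block 130 x 170 x 58 mm with a hollow, 1.4 kg. Origin at the centre of its underside.
Mind the look-alikes: they are no part of the job. What is shaped like the part that bears collar_center but pink or red is not meant.

How it is judged:
By the outcome, as a careful person would: the job done as asked, in the order asked, and still so for the second after the job is handed in, while the arm keeps its last pose, push and grip.
It also fails if it takes over 67 s, if anything falls off the work surface, if the arm or the gripper's body presses on something with over 40 N, if the wrist force passes 120 N, or if a joint passes its speed limit or range.

## Working session

There is one attempt and no reset: what is moved stays moved. The work goes in short steps, each a Python script; the robot and the scene stay as the last script left them, time stands still between calls to the robot, and variables do not carry over. Pictures are saved under pics/ and viewed, and the job is handed in when it is done.

```bash
mkdir -p pics; ls
cat > h.py <<'E'
import numpy as np, cv2
from workcell import arm
from scipy.spatial.transform import Rotation as R
def proj(im,p):
    K=np.array([[im['fx'],0,im['cx']],[0,im['fy'],im['cy']],[0,0,1.]])
    return cv2.projectPoints(np.atleast_2d(np.array(p,float)),np.array(im['rvec'],float),np.array(im['tvec'],float),K,None)[0][:,0]
def back(im,uv,z):
    Rm=R.from_rotvec(np.ravel(im['rvec'])).as_matrix(); t=np.ravel(im['tvec'])
    c=-Rm.T@t; d=Rm.T@np.array([(uv[0]-im['cx'])/im['fx'],(uv[1]-im['cy'])/im['fy'],1])
    return c+d*(z-c[2])/d[2]
E
python3 - <<'E'
from h import *
np.set_printoptions(precision=1,suppress=True)
print(arm.current_time(),arm.pinch_z,arm.current_ee_rot(),arm.current_position(),arm.current_grip_width())
for n in ['scene','top','wrist']:
    im=arm.read_camera(n); cv2.imwrite(f'pics/{n}0.png',im['color'])
    for l in ['drive','shaft_top','shaft_flat','collar_center','screw_head','spacer','plate_top','spanner','wax_casting','mould_half']:
        print(n,l,[(np.array(d['position']),round(d['conf'],2),proj(im,d['position'])[0]) for d in arm.spot_point(l,im)])
print(arm.current_time())
E
```

```text
pics
0.0 18.700000000000003 [-1.3 -1.   1. ] [155.4 526.8 230.2] 85.4572008635161
scene drive [(array([552.9,  79.8,   0.7]), 0.57, array([329.8, 228.9]))]
scene shaft_top [(array([551.1,  75.1, 199.9]), 0.73, array([334. , 158.2]))]
scene shaft_flat [(array([552.6,  69.6, 186.2]), 0.55, array([332.3, 164.6]))]
scene collar_center [(array([ 463.6, -397.7,   16.7]), 0.8, array([132.8, 288.4])), (array([ 352.7, -260.3,   13.5]), 0.74, array([168.5, 238.2])), (array([ 469.3, -292.1,   13.1]), 0.68, array([180.4, 269.7])), (array([ 610.6, -281.5,   -2.2]), 0.66, array([220.3, 310.4]))]
scene screw_head [(array([ 483.7, -321.6,   14.1]), 0.88, array([171.1, 278.7])), (array([ 380.8, -289.7,   14.6]), 0.65, array([162.6, 248.5])), (array([ 438.6, -378.4,   11.4]), 0.63, array([137. , 279.7]))]
scene spacer [(array([ 609. , -279.2,   -0.3]), 0.8, array([220.8, 308.7]))]
scene plate_top [(array([553.4,  79.4, 159.6]), 0.63, array([334.7, 173.7]))]
scene spanner [(array([ 407.2, -115.9,    1.1]), 0.72, array([232.2, 230.5]))]
scene wax_casting [(array([722.3, 168. ,  -3.3]), 0.71, array([406.
[... 668 characters left out ...]
y([ 438.2, -380.9,   18.2]), 0.48, array([381.7, 262.4]))]
top spacer [(array([ 611.9, -283.2,   -0.1]), 0.68, array([344.1, 201. ]))]
top plate_top [(array([555.5,  78.1, 157.4]), 0.49, array([208.4, 216.2]))]
top spanner [(array([ 409.1, -119.2,   -0.9]), 0.85, array([287. , 272.8]))]
top wax_casting [(array([725.7, 176.4,  -0.8]), 0.82, array([185. , 163.1])), (array([ 488.8, -317.7,   14.1]), 0.25, array([358. , 244.1]))]
top mould_half [(array([774.3, -81.2,  -0.2]), 0.6, array([273.3, 146. ]))]
wrist drive []
wrist shaft_top []
wrist shaft_flat []
wrist collar_center []
wrist screw_head []
wrist spacer []
wrist plate_top []
wrist spanner []
wrist wax_casting []
wrist mould_half []
1.65
```

View pics/scene0.png

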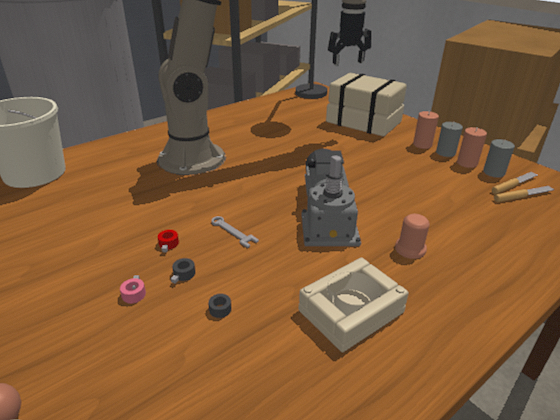

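View pics/top0.png

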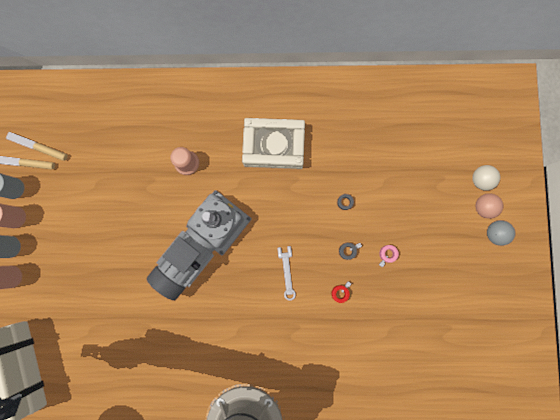

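Run:
```python
import cv2,numpy as np
s=cv2.imread('pics/scene0.png'); t=cv2.imread('pics/top0.png')
a=cv2.resize(s[215:335,100:260],(800,600),interpolation=cv2.INTER_CUBIC)
b=cv2.resize(t[180:300,310:470],(800,600),interpolation=cv2.INTER_CUBIC)
c=cv2.resize(s[130:250,260:420],(800,600),interpolation=cv2.INTER_CUBIC)
d=cv2.resize(t[160:280,130:290],(800,600),interpolation=cv2.INTER_CUBIC)
for n,x in zip('abcd',[a,b,c,d]): cv2.imwrite(f'pics/crop_{n}.png',x)
```

```text
(no output)
```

View pics/crop_a.png

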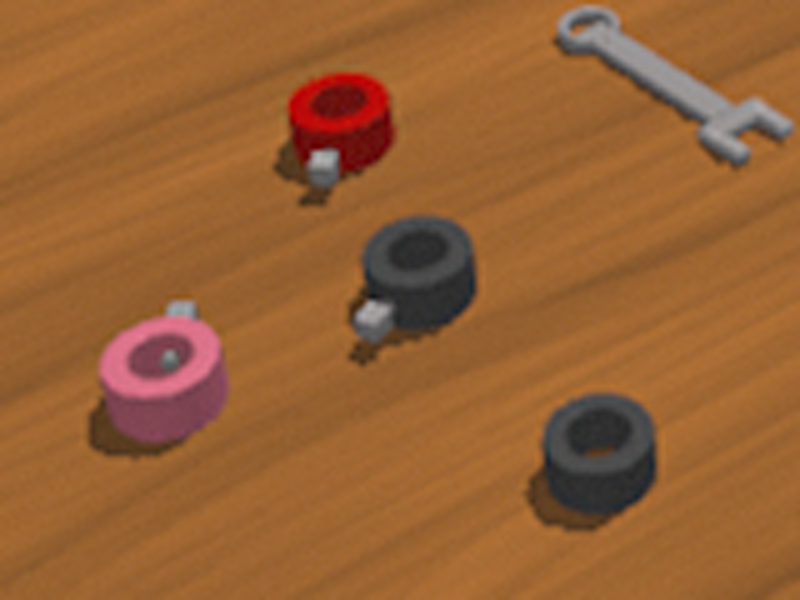

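View pics/crop_b.png

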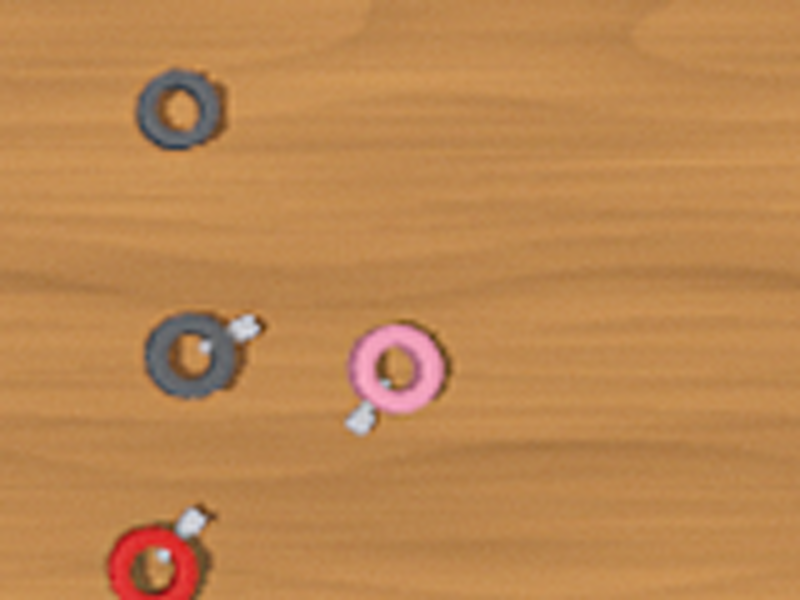

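View pics/crop_c.png

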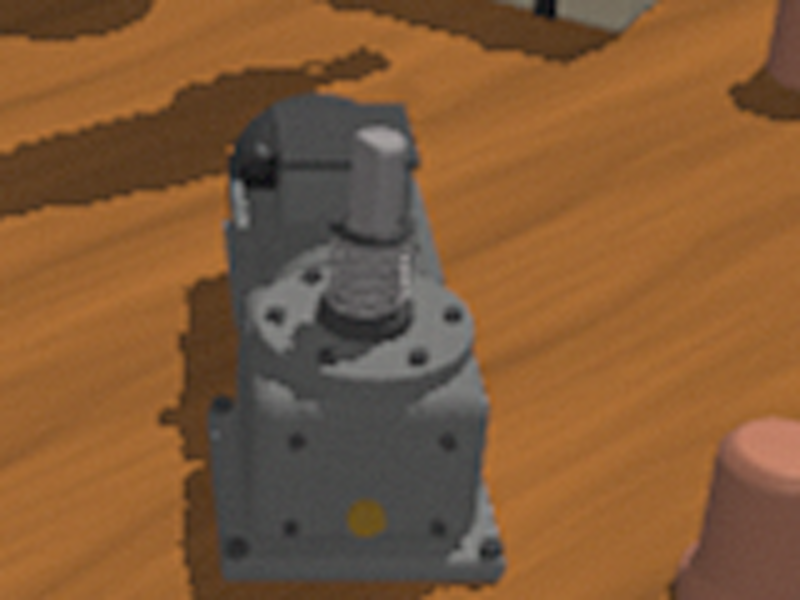

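View pics/crop_d.png

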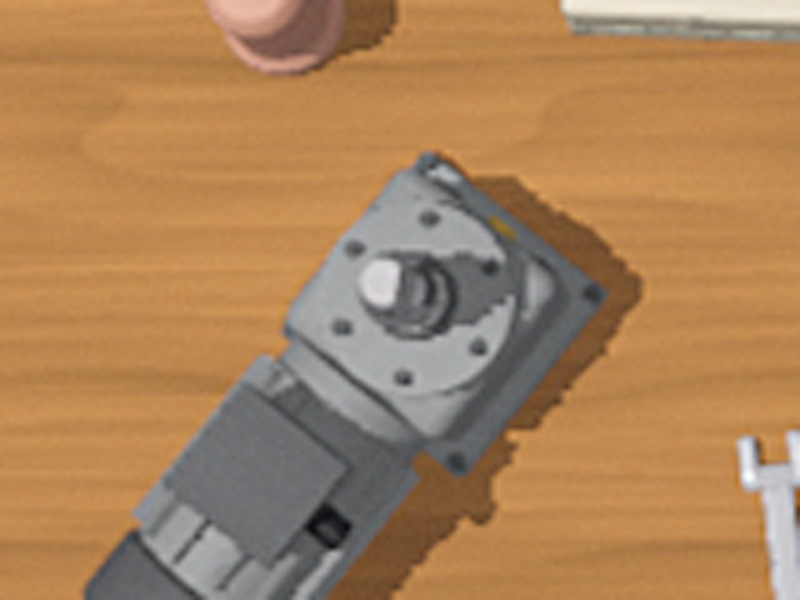

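The dark rings are the collar (scene 181,270; top 347,250), which has a screw, and the spacer (top 344,201), which has none. The red ring (top 340,292) and the pink ring (top 389,254) are look-alikes. The dark ring with the screw fits the description, and the enlarged crops confirm it. In the pictures the motor points lower-left in the top view, and the flat faces roughly -y.

Run:
```python
from h import *
np.set_printoptions(precision=2,suppress=True)
im=arm.read_camera('wrist')
Rm=R.from_rotvec(np.ravel(im['rvec'])).as_matrix(); c=-Rm.T@np.ravel(im['tvec'])
T=R.from_rotvec(arm.current_ee_rot()).as_matrix(); p=np.array(arm.current_position())
print('tool',T); print('cam in tool',T.T@(c-p),(T.T@Rm.T), im['fx'],im['cx'],im['cy'])
t=arm.read_camera('top'); s=t
for uv,z in [((216,191),10),((251,218),10),((222,254),10)]: print(back(t,uv,z))
sil=arm.silhouettes('drive',t)
print(len(sil),sil[0]['conf'],sil[0]['pixels'].sum())
m=sil[0]['pixels'].astype(np.uint8)
ys,xs=np.nonzero(m)
r=cv2.minAreaRect(np.c_[xs,ys].astype(np.float32)); print(r)
b=cv2.boxPoints(r); print([back(t,q,20) for q in b])
# yaw candidates IK
S=np.array([552.2,77.8])
def down(a): # tool x along angle a, z down
    x=np.array([np.cos(a),np.sin(a),0]);z=np.array([0,0,-1.]);return R.from_matrix(np.c_[x,np.cross(z,x),z]).as_rotvec()
for d in range(-180,181,15):
    q=arm.solve_ik([*S,165],down(np.radians(d))); print(d,None if q is None else np.array(q))
```

```text
tool [[ 0.28  0.   -0.96]
 [ 0.96  0.    0.28]
 [ 0.   -1.   -0.  ]]
cam in tool [   0.43 -140.96   83.5 ] [[ 1.   -0.    0.  ]
 [-0.   -0.33  0.95]
 [-0.   -0.95 -0.33]] 344.18065651551973 284.6778335327166 215.26558209180524
[641.4   82.95  10.  ]
[563.43 -17.76  10.  ]
[462.    63.63  10.  ]
1 0.96 4962
((196.91152954101562, 248.47421264648438), (49.74977493286133, 117.0643310546875), 38.04704284667969)
[array([392.35, 287.41,  20.  ]), array([651.3 ,  88.97,  20.  ]), array([563.36, -22.96,  20.  ]), array([308.69, 175.63,  20.  ])]
-180 [ 0.32  0.99  0.2   1.59 -1.28  1.93 -2.06]
-165 [ 0.37  1.08  0.01  1.31 -1.08  2.   -2.21]
-150 [ 0.53  1.27 -0.54  1.01 -0.66  2.   -2.51]
-135 None
-120 None
-105 None
-90 None
-75 None
-60 None
-45 None
-30 None
-15 [-0.87  1.28  0.59  1.03  0.58  2.01 -0.63]
0 [-1.    1.16  0.54  1.31  0.71  1.78 -0.74]
15 [-1.12  1.06  0.52  1.58  0.85  1.56 -0.87]
30 [-1.21  0.96  0.49  1.84  1.05  1.39 -1.05]
45 [-1.27  0.89  0.48  2.09  1.31  1.26 -1.29]
60 [-1.31  0.88  0.5   2.33  1.65  1.19 -1.6 ]
75 [-1.12  0.87  0.38  2.54  2.07  1.42 -1.9 ]
90 None
105 None
120 [ 1.33  1.37 -1.1   2.51  3.91  0.77 -0.65]
135 [ 0.02  0.9   0.56  2.35  4.29  1.98 -1.72]
150 [ 0.97  0.91 -0.53  2.08 -1.37  1.19 -1.85]
165 [ 0.36  0.9   0.2   1.85 -1.42  1.8  -1.94]
180 [ 0.32  0.99  0.2   1.59 -1.28  1.93 -2.06]
```

```bash
cat >> h.py <<'E'
def down(deg): # tool y down, x (jaw axis) along angle deg
    a=np.radians(deg); x=np.array([np.cos(a),np.sin(a),0]); y=np.array([0,0,-1.])
    return R.from_matrix(np.c_[x,y,np.cross(x,y)]).as_rotvec()
def jawyaw():
    x=R.from_rotvec(arm.current_ee_rot()).as_matrix()[:,0]; return np.degrees(np.arctan2(x[1],x[0]))
E
python3 - <<'E'
from h import *
np.set_printoptions(precision=2,suppress=True)
print(jawyaw())
for P in [(552.2,77.8,165),(471,-289,0)]:
  for d in range(-180,181,20):
    q=arm.solve_ik(P,down(d)); print(P,d,None if q is None else np.array(q))
E
```

```text
73.57155419359852
(552.2, 77.8, 165) -180 [ 0.54  0.6  -1.08  1.57  0.54  1.3   2.53]
(552.2, 77.8, 165) -160 [-0.92  0.58  1.13  1.62 -0.54  1.29 -2.49]
(552.2, 77.8, 165) -140 [-0.92  0.58  1.13  1.62 -0.54  1.29 -2.14]
(552.2, 77.8, 165) -120 [-0.92  0.58  1.13  1.62 -0.54  1.29 -1.8 ]
(552.2, 77.8, 165) -100 [-0.73  0.45  0.78  1.62 -0.34  1.21 -1.62]
(552.2, 77.8, 165) -80 [-0.69  0.44  0.72  1.62 -0.3   1.21 -1.3 ]
(552.2, 77.8, 165) -60 [-0.69  0.44  0.72  1.62 -0.3   1.21 -0.96]
(552.2, 77.8, 165) -40 [-0.73  0.45  0.78  1.62 -0.33  1.21 -0.58]
(552.2, 77.8, 165) -20 [-0.71  0.44  0.74  1.62 -0.31  1.21 -0.25]
(552.2, 77.8, 165) 0 [-0.69  0.43  0.71  1.62 -0.3   1.2   0.09]
(552.2, 77.8, 165) 20 [-0.66  0.43  0.68  1.61 -0.28  1.2   0.42]
(552.2, 77.8, 165) 40 [-0.64  0.42  0.64  1.61 -0.27  1.2   0.76]
(552.2, 77.8, 165) 60 [-0.62  0.41  0.61  1.61 -0.25  1.19  1.09]
(552.2, 77.8, 165) 80 [-0.59  0.41  0.57  1.61 -0.23  1.19  1.43]
(552.2, 77.8, 165) 100 [-0.52  0.39  0.48  1.61 -0.19  1.19  1.74]
(552.2, 77.8, 165) 120 [-0.5   0.39  0.44  1.61 -0.17  1.18  2.07]
(552.2, 77.
[... 685 characters left out ...]
  0.91  0.31]
(471, -289, 0) -20 [-0.03  0.68  0.79  1.8  -0.59  0.92  0.67]
(471, -289, 0) 0 [-0.04  0.68  0.79  1.8  -0.6   0.92  1.02]
(471, -289, 0) 20 [-0.03  0.68  0.79  1.8  -0.59  0.92  1.37]
(471, -289, 0) 40 [ 0.06  0.63  0.64  1.79 -0.48  0.88  1.62]
(471, -289, 0) 60 [ 0.1   0.61  0.57  1.79 -0.42  0.86  1.93]
(471, -289, 0) 80 [-0.05  0.69  0.82  1.8  -0.62  0.93  2.43]
(471, -289, 0) 100 [-0.06  0.7   0.83  1.8  -0.63  0.94  2.79]
(471, -289, 0) 120 [ 0.08  0.62  0.61  1.79 -0.45  0.87  2.99]
(471, -289, 0) 140 [ 0.52  0.55  0.    1.78 -0.    0.81  2.96]
(471, -289, 0) 160 [-0.21  0.85  1.12  1.8  -0.88  1.08 -2.25]
(471, -289, 0) 180 [-0.21  0.85  1.12  1.8  -0.88  1.08 -1.9 ]
```

Run:
```python
from h import *
np.set_printoptions(precision=1,suppress=True)
arm.movep([552.2,77.8,290],down(-90))
print(arm.current_time(),arm.current_position(),jawyaw())
im=arm.read_camera('wrist'); cv2.imwrite('pics/w1.png',im['color'])
for l in ['drive','shaft_top','shaft_flat','plate_top']:
    print(l,[(np.array(d['position']),round(d['conf'],2),proj(im,d['position'])[0]) for d in arm.spot_point(l,im)])
c=[552.2,77.8]
v=im['color'].copy()
for z,r in [(202,10),(160,20),(107,40)]:
    a=np.linspace(0,2*np.pi,60); P=proj(im,np.c_[c[0]+r*np.cos(a),c[1]+r*np.sin(a),np.full(60,z)])
    cv2.polylines(v,[P.astype(np.int32)],True,(0,255,0),1)
cv2.imwrite('pics/w1o.png',cv2.resize(v,(800,600)))
```

```text
3.9583 [552.   79.4 289.7] -89.83630660662567
drive [(array([553.7,  76.8,  -1.6]), 0.92, array([287.4, 166. ]))]
shaft_top []
shaft_flat [(array([555. ,  71. , 184.9]), 0.61, array([296.6, 211.5]))]
plate_top [(array([555.2,  71.7, 160.1]), 0.56, array([294.8, 201.7]))]
```

View pics/w1o.png

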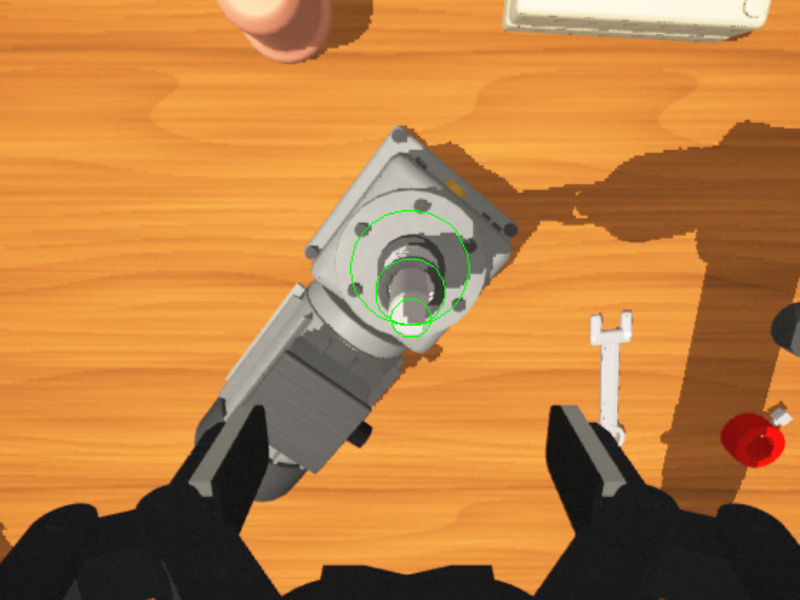

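Run:
```python
from h import *
np.set_printoptions(precision=1,suppress=True)
print(arm.current_position(),jawyaw())
im=arm.read_camera('wrist')
v=cv2.resize(im['color'][130:265,210:390],(800,600),interpolation=cv2.INTER_CUBIC)
s=800/180
def q(P): return ((proj(im,P)-[210,130]+0.5)*s*8).astype(np.int32)
c=[553,77]
a=np.linspace(0,2*np.pi,60)
for z,r,col in [(202,10,(0,255,0)),(160,20,(0,255,255)),(107,45,(255,0,0))]:
    cv2.polylines(v,[q(np.c_[c[0]+r*np.cos(a),c[1]+r*np.sin(a),np.full(60,z)])],True,col,1,shift=3)
y=np.radians(142); ex=np.array([np.cos(y),np.sin(y)]); ey=np.array([-ex[1],ex[0]])
for h,z in [(67.5,0),(55,95)]:
    cv2.polylines(v,[q([[*(np.array(c)+h*(i*ex+j*ey)),z] for i,j in [(1,1),(1,-1),(-1,-1),(-1,1)]])],True,(255,0,255),1,shift=3)
cv2.imwrite('pics/w2o.png',v)
```

```text
[552.1  78.5 289.9] -89.92193648282176
```

View pics/w2o.png

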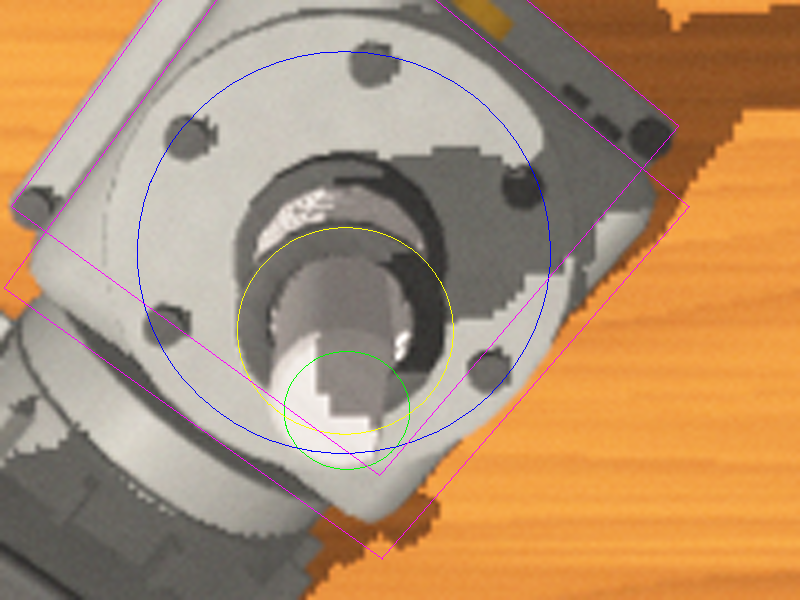

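Run:
```python
from h import *
np.set_printoptions(precision=1,suppress=True)
print(arm.move_straight([553,79.5,166],down(-90),guard=15,velocity=150), arm.current_position(),jawyaw())
f0=np.array(arm.current_force())
arm.gripper_close(40)
print(arm.current_time(),arm.current_grip_width(),arm.current_position(),np.array(arm.current_force())-f0,arm.current_torque())
arm.gripper_close(60)
print(arm.current_time(),arm.current_grip_width(),arm.current_position(),np.array(arm.current_force())-f0,arm.current_torque())
im=arm.read_camera('wrist'); cv2.imwrite('pics/w3.png',im['color'][150:420,100:460])
im=arm.read_camera('scene'); cv2.imwrite('pics/s3.png',cv2.resize(im['color'][100:220,260:420],(800,600),interpolation=cv2.INTER_CUBIC))
```

```text
False [553.8  79.4 167. ] -90.00578820395901
5.85 19.27296926104912 [553.2  79.1 166.4] [-2.4 -1.2  1.5] [-0.3  0.1 -0. ]
6.0667 18.34693924388248 [553.2  79.1 166.4] [-2.6 -1.6  3.1] [-0.3  0.2 -0.1]
```

View pics/w3.png

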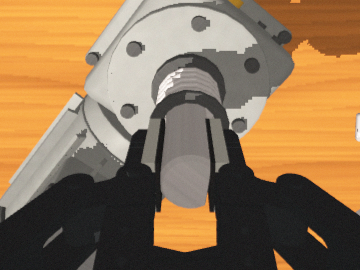

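View pics/s3.png

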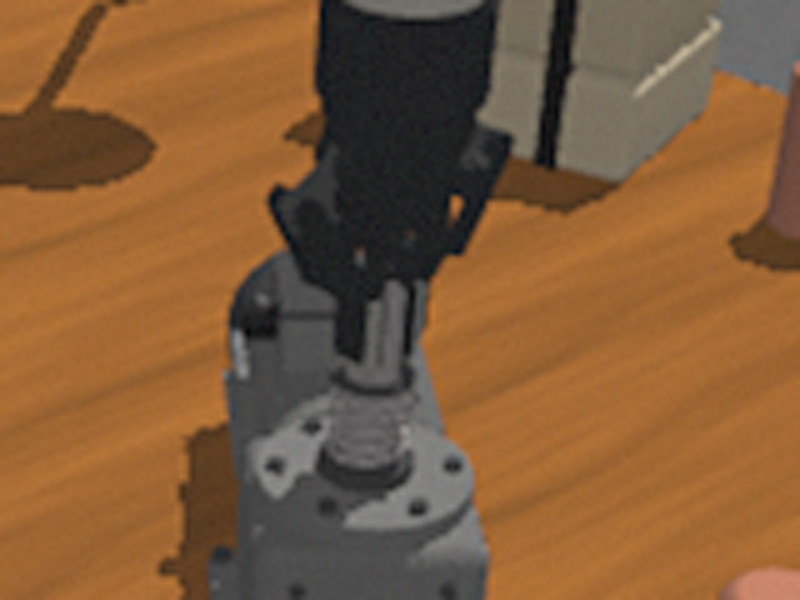

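Run:
```python
from h import *
np.set_printoptions(precision=2,suppress=True)
im=arm.read_camera('wrist')
Rm=R.from_rotvec(np.ravel(im['rvec'])).as_matrix(); c=-Rm.T@np.ravel(im['tvec'])
p=np.array(arm.current_position()); off=c-p
c2=np.array([552.1,78.2,289.9])+off
im2=dict(im); im2['tvec']=-Rm@c2
b=[np.array(u)/800*560 for u in [(400,133),(313,252),(511,229)]]
for z in (8,12,16):
    B=[back(im2,u,z)[:2] for u in b]
    d1=B[1]-B[0]; d2=B[2]-B[0]
    print(z,B,np.degrees(np.arctan2(d1[1],d1[0])),np.degrees(np.arctan2(d2[1],d2[0]))-90+360,np.linalg.norm(d1),np.linalg.norm(d2),(B[1]+B[2])/2)
```

```text
8 [array([641.03,  84.  ]), array([542.92, 160.71]), array([562.94, -11.27])] 141.9802946405708 140.65592378788654 124.53826222948044 123.18780850113295 [552.93  74.72]
12 [array([640.99,  83.95]), array([543.81, 159.93]), array([563.63, -10.42])] 141.9802946405708 140.6559237878865 123.36035346988045 122.02267261348076 [553.72  74.76]
16 [array([640.95,  83.9 ]), array([544.7 , 159.15]), array([564.33,  -9.57])] 141.9802946405708 140.65592378788654 122.18244471028049 120.85753672582851 [554.51  74.79]
```

Run:
```python
from h import *
np.set_printoptions(precision=1,suppress=True)
A=np.array([553,76.8])
f0=np.array(arm.current_force())
for d in np.linspace(-90,-38.3,6)[1:]:
    n=np.array([np.cos(np.radians(d)),np.sin(np.radians(d))])
    arm.movep([*(A-2.5*n),166],down(d))
    print(d,jawyaw(),arm.current_position(),np.array(arm.current_force())-f0,arm.current_grip_width(),arm.current_time())
arm.sleep(0.3); print(jawyaw(),arm.current_torque(),arm.current_force(),arm.current_position())
im=arm.read_camera('wrist'); cv2.imwrite('pics/w4.png',im['color'][150:420,100:460])
```

```text
-79.66 -79.8478685424219 [552.8  79.1 166.4] [ 0.3 -0.1  0.3] 18.839301488385097 6.5
-69.32 -69.6700511662158 [552.4  79.  166.4] [-0.4 -0.8  0.6] 18.101711765365568 6.7833
-58.980000000000004 -59.43824216418544 [552.1  78.9 166.4] [ 0.5 -0.6 -0.4] 18.474171323303775 7.0667
-48.64 -49.1693287994868 [551.8  78.7 166.4] [0.7 0.5 0.7] 18.82029021220219 7.35
-38.3 -38.87528750882725 [551.5  78.4 166.4] [-0.6  0.2  0.3] 18.73329266594144 7.6333
-38.891387296170976 [-0.3  0.   0.1] [-1.6 -1.5  6. ] [551.5  78.4 166.4]
```

View pics/w4.png

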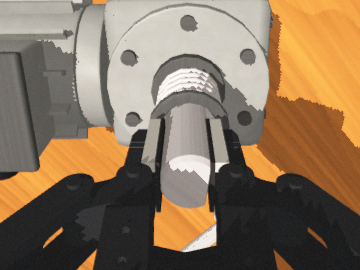

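Run:
```python
from h import *
np.set_printoptions(precision=1,suppress=True)
arm.gripper_open()
print(arm.current_force(),arm.current_position(),arm.current_time())
p=np.array(arm.current_position())
arm.move_straight([551.3,78.4,290],velocity=200)
print(arm.current_time(),arm.current_position(),jawyaw())
im=arm.read_camera('wrist')
for l in ['shaft_top','shaft_flat']: print(l,[(np.array(d['position']),round(d['conf'],2)) for d in arm.spot_point(l,im)])
np.save('pics/w5.npy',im,allow_pickle=True)
s=4
v=cv2.resize(im['color'][110:260,190:390],(800,600),interpolation=cv2.INTER_CUBIC)
def q(P): return ((proj(im,P)-[190,110]+0.5)*s*8).astype(np.int32)
c=np.array([553,76.8]); y=np.radians(141.7); ex=np.array([np.cos(y),np.sin(y)]); ey=np.array([-ex[1],ex[0]])
a=np.arccos(7/12); a=np.linspace(-np.pi+a,np.pi-a,60)
for z,col in [(200,(0,255,0)),(165,(0,255,255))]:
    cv2.polylines(v,[q([[*(c+12*(np.cos(t)*ex+np.sin(t)*ey)),z] for t in a])],True,col,1,shift=3)
for h,z in [(67.5,0)]:
    cv2.polylines(v,[q([[*(np.array(c)+h*(i*ex+j*ey)),z] for i,j in [(1,1),(1,-1),(-1,-1),(-1,1)]])],True,(255,0,255),1,shift=3)
cv2.imwrite('pics/w5o.png',v)
```

```text
[-0.6  0.2 -0.3] [551.   78.4 166. ] 8.6417
9.4083 [550.6  78.4 288.9] -38.306290627855915
shaft_top [(array([554.7,  80.1, 202.1]), 0.58), (array([777.5, -84.6,   0.5]), 0.55)]
shaft_flat [(array([554.4,  76.1, 184.1]), 0.9)]
```

View pics/w5o.png

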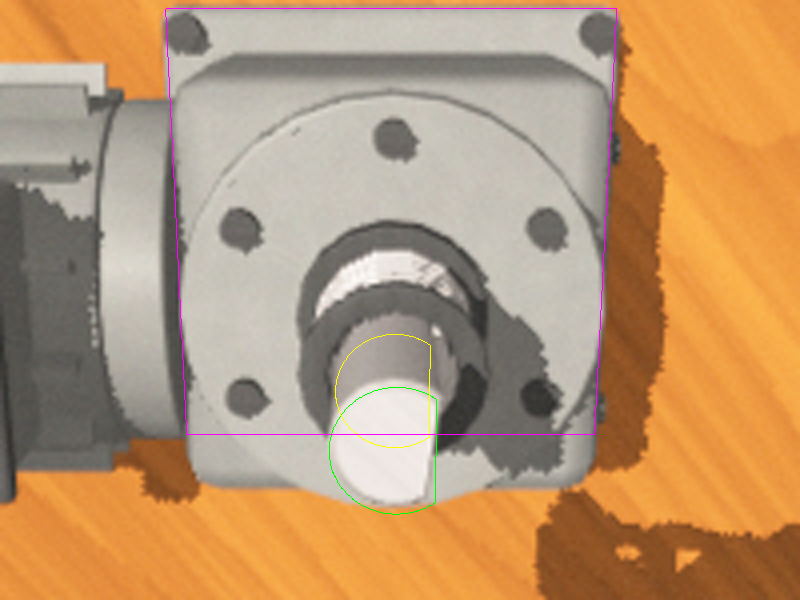

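Run:
```python
from h import *
np.set_printoptions(precision=2,suppress=True)
im=np.load('pics/w5.npy',allow_pickle=True).item()
g=cv2.cvtColor(im['color'],cv2.COLOR_BGR2GRAY)
c=im['color'][200:240,265:305]; cv2.imwrite('pics/w5z.png',cv2.resize(c,(600,600),interpolation=cv2.INTER_NEAREST))
m=(g>205).astype(np.uint8); n,lab,st,cen=cv2.connectedComponentsWithStats(m)
l=lab[225,287]; print(l,st[l],cen[l])
rows=[];
for r in range(208,237):
    xs=np.nonzero(lab[r]==l)[0]
    if len(xs): rows.append((r,xs[0],xs[-1]))
print(rows)
for yaw in (136.7,141.7,146.7):
  y=np.radians(yaw); ex=np.array([np.cos(y),np.sin(y)]); ey=np.array([-ex[1],ex[0]])
  for z in (202,):
    print(yaw,proj(im,[[*(np.array([553,76.8])-7*ex+k*ey),z] for k in (-7,7)]))
```

```text
37 [272 205  27  31 650] [285.88 219.57]
[(208, np.int64(278), np.int64(297)), (209, np.int64(277), np.int64(297)), (210, np.int64(276), np.int64(298)), (211, np.int64(275), np.int64(298)), (212, np.int64(275), np.int64(298)), (213, np.int64(274), np.int64(298)), (214, np.int64(274), np.int64(298)), (215, np.int64(273), np.int64(298)), (216, np.int64(273), np.int64(298)), (217, np.int64(273), np.int64(298)), (218, np.int64(273), np.int64(297)), (219, np.int64(273), np.int64(297)), (220, np.int64(272), np.int64(297)), (221, np.int64(272), np.int64(297)), (222, np.int64(272), np.int64(297)), (223, np.int64(272), np.int64(297)), (224, np.int64(273), np.int64(297)), (225, np.int64(274), np.int64(296)), (226, np.int64(274), np.int64(296)), (227, np.int64(275), np.int64(296)), (228, np.int64(276), np.int64(296)), (229, np.int64(276), np.int64(296)), (230, np.int64(277), np.int64(295)), (231, np.int64(278), np.int64(295)), (232, np.int64(279), np.int64(295)), (233, np.int64(281), np.int64(295)), (234, np.int64(283), np.int64(293)), (235, np.int64(286), np.int64(290))]
136.7 [[299.44 214.78]
 [297.47 233.29]]
141.7 [[298.62 213.92]
 [298.38 232.53]]
146.7 [[297.72 213.13]
 [299.21 231.7 ]]
```

View pics/w5z.png

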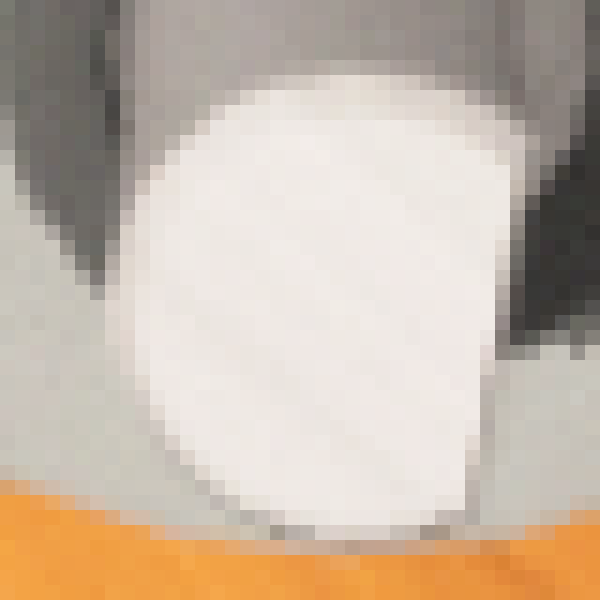

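The flat is on the correct side, but its edge leans about 7° (roughly -46° against the -38.3° target), so the pads gripped without squaring it up. I'll regrip at the measured angle and correct.

```bash
cat > look.py <<'E'
from h import *
from scipy.optimize import minimize
def fitD(im,name,c0=(553.3,77.2),thr=None,yaw0=-38.3):
    # bright shaft-top edge slope -> flat direction
    g=cv2.cvtColor(im['color'],cv2.COLOR_BGR2GRAY)
    u0=proj(im,[[*c0,202]])[0].astype(int)
    x0,y0=u0[0]-20,u0[1]-20
    cv2.imwrite(name,cv2.resize(im['color'][y0:y0+40,x0:x0+40],(600,600),interpolation=cv2.INTER_NEAREST))
    pts=[]
    for r in np.arange(u0[1]-5,u0[1]+8):
        row=g[r,u0[0]+3:u0[0]+22].astype(float); k=None
        for i in range(len(row)-1):
            if row[i]>=thr>row[i+1]: k=i+(row[i]-thr)/(row[i]-row[i+1]); break
        if k is not None: pts.append((u0[0]+3+k,r))
    P=np.array([back(im,p,201.5)[:2] for p in pts])
    d=np.diff(P[[0,-1]],axis=0)
    vx,vy,x,y=cv2.fitLine(P.astype(np.float32),cv2.DIST_HUBER,0,.01,.01).ravel()
    a=np.degrees(np.arctan2(vy,vx)); res=(P-[x,y])@np.array([-vy,vx])
    cand=[a+90,a-90]; yaw=min(cand,key=lambda t:abs((t-yaw0+180)%360-180))
    n=np.array([np.cos(np.radians(yaw)),np.sin(np.radians(yaw))])
    print('flat yaw',yaw,'rms',res.std(),'n',len(P),'axis along n',(np.array([x,y])-7*n)@n,'c0 along n',np.array(c0)@n)
    return yaw
E
python3 - <<'E'
from look import *
im=np.load('pics/w5.npy',allow_pickle=True).item()
for t in (185,205,215): fitD(im,'pics/w5f.png',thr=t)
E
```

```text
flat yaw -43.5378 rms 0.06896794824009836 n 11 axis along n 347.16632 c0 along n 347.92034757137293
flat yaw -44.203457 rms 0.07307821791036395 n 13 axis along n 341.84604 c0 along n 342.8188677668571
flat yaw -44.571354 rms 0.06829775151300703 n 13 axis along n 338.88174 c0 along n 339.979476159811
```

Run:
```python
from look import *
np.set_printoptions(precision=1,suppress=True)
A=np.array([553,77.3])
def P(d,z): 
    n=np.array([np.cos(np.radians(d)),np.sin(np.radians(d))]); return [*(A-2.5*n),z]
arm.movep(P(-45,215),down(-45))
print(arm.move_straight(P(-45,166),down(-45),guard=15,velocity=150))
arm.gripper_close(60)
w=[arm.current_grip_width() for _ in range(8)]
print(np.mean(w),np.std(w),jawyaw(),arm.current_position(),arm.current_force())
arm.movep(P(-38,166),down(-38)); arm.sleep(.2)
print(jawyaw(),arm.current_position(),arm.current_force(),arm.current_torque())
arm.gripper_open()
arm.move_straight(P(-38,290),velocity=250)
print(arm.current_time(),arm.current_position(),jawyaw())
im=arm.read_camera('wrist'); np.save('pics/w6.npy',im,allow_pickle=True)
for t in (185,205,215): fitD(im,'pics/w6f.png',thr=t)
print([(np.array(d['position']),round(d['conf'],2)) for d in arm.spot_point('shaft_flat',im)])
```

```text
False
17.541790734372128 0.0 -45.01638411254209 [551.6  78.9 166.5] [ 0.3 -0.4  3. ]
-38.094551938883725 [551.4  78.7 166.5] [ 0.3 -1.1  4. ] [-0.   0.2 -0. ]
12.825 [550.6  78.8 289.4] -38.001991774422876
flat yaw -36.82644 rms 0.04541077497559234 n 13 axis along n 395.9092 c0 along n 396.6185262680054
flat yaw -37.173824 rms 0.027016989293886438 n 13 axis along n 393.30673 c0 along n 394.22582980990404
flat yaw -37.30349 rms 0.019832591217438873 n 13 axis along n 392.3034 c0 along n 393.32900506854054
[(array([557.3,  73.1, 180.9]), 0.79)]
```

View pics/w6f.png

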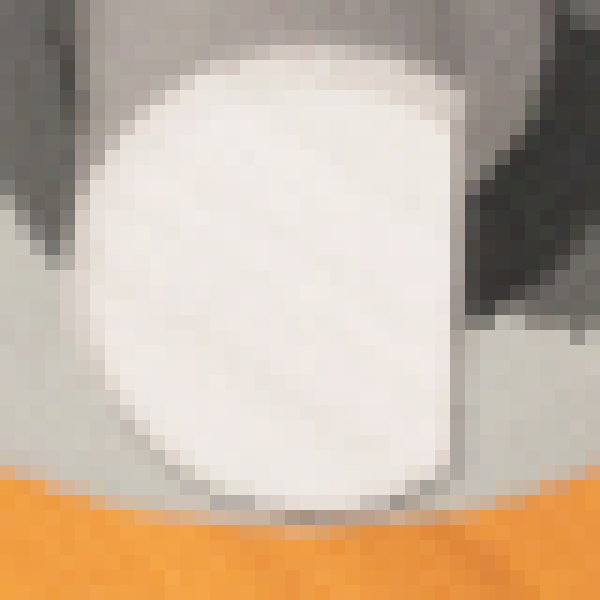

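Run:
```python
from look import *
np.set_printoptions(precision=2,suppress=True)
im=np.load('pics/w6.npy',allow_pickle=True).item()
A=np.array([553,77.3]); u0=proj(im,[[553.3,77.2,202]])[0].astype(int); x0,y0=u0-20
print('obs left col',x0+75/15-.5,'obs bottom row',y0+515/15-.5,'flat col',x0+457/15-.5,'top white row',y0+92/15-.5)
a=np.linspace(0,2*np.pi,200)
for r,z in ((12,200),(10,202)):
    Q=proj(im,np.c_[A[0]+r*np.cos(a),A[1]+r*np.sin(a),np.full(200,z)]); print(r,'left',Q[:,0].min(),'bot',Q[:,1].max(),'top',Q[:,1].min())
n=np.array([np.cos(np.radians(-38)),np.sin(np.radians(-38))]); print('flat',proj(im,[[*(A+7*n),201]]))
print('px/mm',np.linalg.norm(proj(im,[[*(A+n),201]])-proj(im,[[*A,201]])))
# collar from scene/top with silhouettes
for nme in ('top','scene'):
    t=arm.read_camera(nme)
    for l in ('collar_center','screw_head'):
        print(nme,l,[(np.array(d['position']),round(d['conf'],2)) for d in arm.spot_point(l,t)])
```

```text
obs left col 272.5 obs bottom row 235.83333333333334 flat col 297.96666666666664 top white row 207.63333333333333
12 left 271.5303924022775 bot 237.6718511699453 top 206.03718290915245
10 left 274.2549856689185 bot 236.17217944173214 top 209.6331435628056
flat [[298.25 222.59]]
px/mm 1.4087574857937024
top collar_center [(array([ 355.1, -265.5,   16.6]), 0.75), (array([ 473.8, -286.5,   11.4]), 0.72), (array([ 610.9, -283.4,   -2.7]), 0.72), (array([ 464.2, -399. ,   12.5]), 0.54)]
top screw_head [(array([ 486.6, -317.9,   13.7]), 0.66), (array([ 435.9, -381.5,   20.2]), 0.62), (array([ 474. , -287.7,   12.7]), 0.57), (array([ 376.8, -285.4,   12.2]), 0.47)]
scene collar_center [(array([ 467.8, -292. ,    9.9]), 0.97), (array([ 460.9, -397.1,   13.9]), 0.91), (array([ 354.2, -262.4,   13.9]), 0.59)]
scene screw_head [(array([ 487.1, -320.2,   14.2]), 0.91), (array([ 381.1, -289.4,   13.2]), 0.89), (array([ 437.4, -381.5,   11.3]), 0.56)]
```

Run:
```python
from look import *
np.set_printoptions(precision=2,suppress=True)
arm.movep([471,-289,140],down(-152))
print(arm.current_time(),arm.current_position(),jawyaw())
im=arm.read_camera('wrist'); np.save('pics/w7.npy',im,allow_pickle=True); cv2.imwrite('pics/w7.png',im['color'])
for l in ('collar_center','screw_head'):
    print(l,[(np.array(d['position']),round(d['conf'],2),proj(im,d['position'])[0]) for d in arm.spot_point(l,im)])
```

```text
14.725 [ 472.35 -287.72  140.14] -151.81415283641934
collar_center [(array([ 473.6, -287.5,   15.3]), 0.96, array([284.52, 205.87])), (array([ 352.6, -267.8,   11.6]), 0.82, array([394.04, 284.55])), (array([ 467.5, -401.7,   12.3]), 0.76, array([366.29,  75.83]))]
screw_head [(array([ 487.8, -315.6,   16.2]), 0.91, array([285.45, 167.56])), (array([ 437.8, -382.1,   16.9]), 0.62, array([387.27, 120.95])), (array([ 380.9, -282.5,   11.7]), 0.6, array([376.38, 257.81]))]
```

View pics/w7.png

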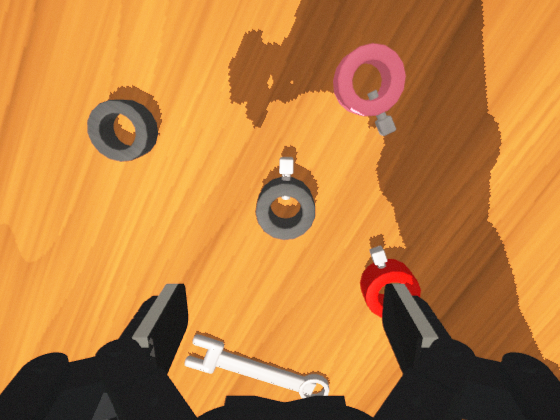

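```bash
cat > ov.py <<'E'
from look import *
import sys
def ov(im,c,sd,name,zb=0,box=(235,135,100,75)):
    x,y,w,h=box; s=800/w
    v=cv2.resize(im['color'][y:y+h,x:x+w],(800,int(h*s)),interpolation=cv2.INTER_CUBIC)
    def q(P): return ((proj(im,P)-[x,y]+0.5)*s*8-4).astype(np.int32)
    a=np.linspace(0,2*np.pi,80)
    for r,z,col in ((24,26,(0,255,0)),(13.2,26,(0,255,0)),(24,0,(255,255,0))):
        cv2.polylines(v,[q(np.c_[c[0]+r*np.cos(a),c[1]+r*np.sin(a),np.full(80,zb+z)])],True,col,1,shift=3)
    n=np.array([np.cos(np.radians(sd)),np.sin(np.radians(sd))]); t=np.array([-n[1],n[0]])
    cv2.polylines(v,[q([[*(np.array(c)+i*n+j*t),zb+18.5] for i,j in ((29,5.5),(41,5.5),(41,-5.5),(29,-5.5))])],True,(0,0,255),1,shift=3)
    cv2.imwrite(name,v)
E
python3 - <<'E'
from ov import *
np.set_printoptions(precision=2,suppress=True)
im=np.load('pics/w7.npy',allow_pickle=True).item()
ov(im,(472.5,-288.5),-62,'pics/w7o.png')
g=cv2.cvtColor(im['color'],cv2.COLOR_BGR2GRAY); hsv=cv2.cvtColor(im['color'],cv2.COLOR_BGR2HSV)
m=((hsv[...,1]<60)&(g>150)).astype(np.uint8); m[:, :255]=0; m[:,320:]=0; m[:140]=0; m[250:]=0
n,lab,st,cen=cv2.connectedComponentsWithStats(m)
for k in range(1,n): print(st[k],cen[k])
E
```

```text
[279 159  14  21 229] [285.83 167.3 ]
[282 195   8   5  30] [285.43 197.13]
```

View pics/w7o.png

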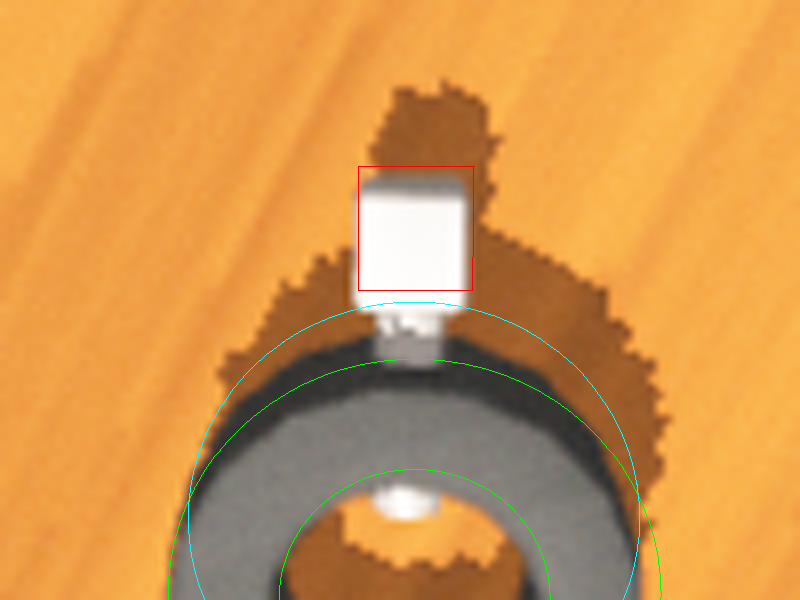

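Run:
```python
from ov import *
im=np.load('pics/w7.npy',allow_pickle=True).item()
ov(im,(472.2,-285.8),-62.5,'pics/w7o2.png',box=(225,155,120,90))
```

```text
(no output)
```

View pics/w7o2.png

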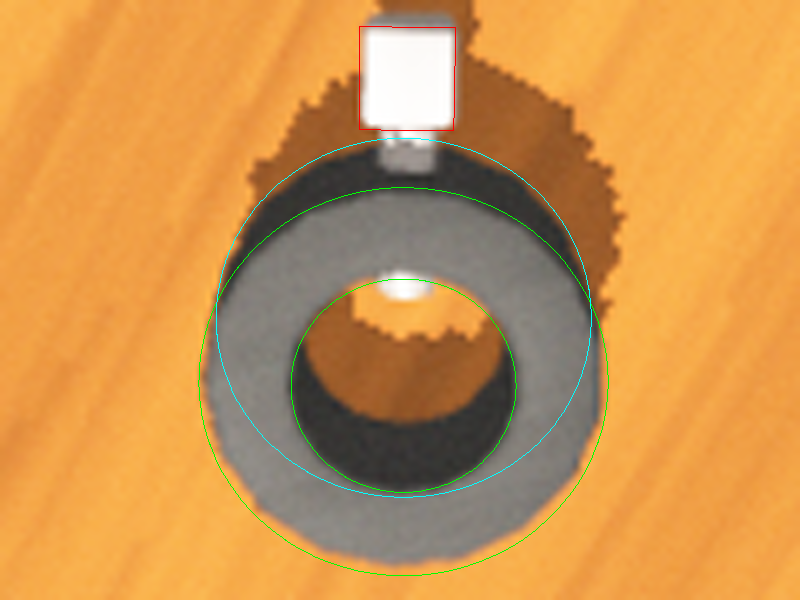

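Run:
```python
from ov import *
np.set_printoptions(precision=2,suppress=True)
J=-152.5
arm.movep([472.2,-285.8,60],down(J))
print(arm.move_straight([472.2,-285.8,0],down(J),guard=12,velocity=100),arm.current_position(),jawyaw())
arm.gripper_close(80)
print(arm.current_grip_width(),arm.current_force(),arm.current_position(),arm.current_time())
arm.move_straight([472.2,-285.8,100],velocity=150)
arm.sleep(.1)
print(arm.current_grip_width(),arm.current_force(),arm.current_position(),jawyaw(),arm.current_time())
im=arm.read_camera('wrist'); np.save('pics/w8.npy',im,allow_pickle=True); cv2.imwrite('pics/w8.png',im['color'])
im=arm.read_camera('scene'); cv2.imwrite('pics/s8.png',cv2.resize(im['color'][160:310,100:300],(800,600),interpolation=cv2.INTER_CUBIC))
```

```text
False [ 472.53 -286.38    0.51] -152.51152354010347
45.23739427182411 [0.15 0.2  4.3 ] [ 472.81 -286.45    0.93] 16.4917
45.047397638542655 [-0.26 -0.77 -3.07] [ 471.29 -284.8    98.46] -152.494103988295 17.4083
```

View pics/w8.png

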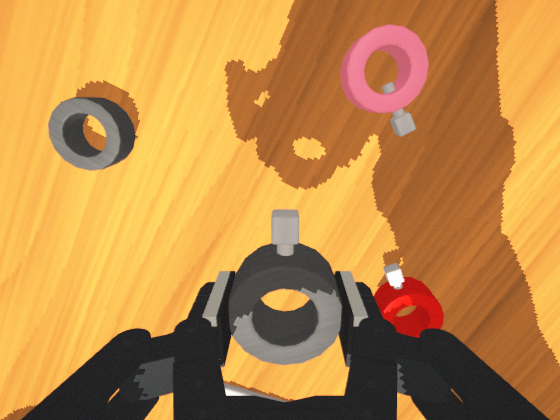

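View pics/s8.png

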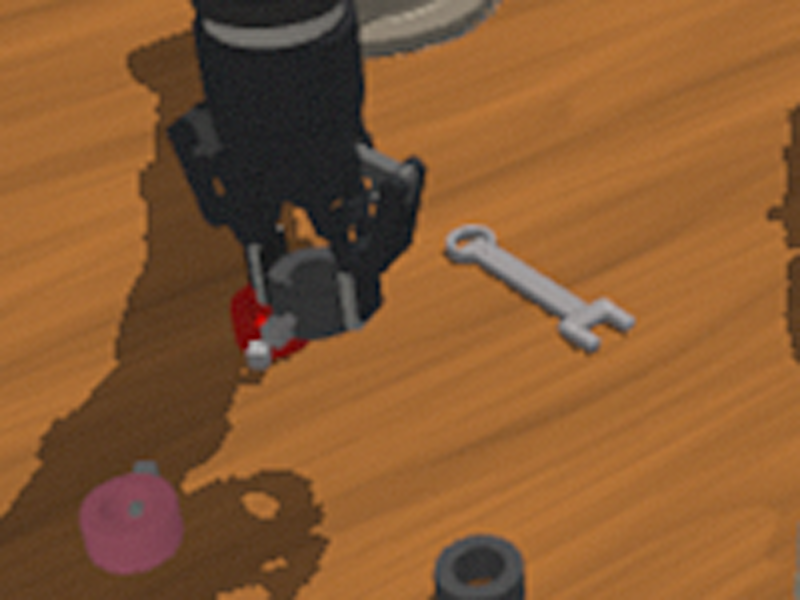

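Run:
```python
from ov import *
np.set_printoptions(precision=2,suppress=True)
im=np.load('pics/w8.npy',allow_pickle=True).item()
ov(im,(471.3,-284.8),-62.5,'pics/w8o.png',zb=97.8,box=(205,200,160,120-0))
arm.sleep(.2); print(arm.current_position(),jawyaw()); arm.sleep(.1); print(arm.current_position(),jawyaw())
```

```text
[ 471.98 -285.76   99.64] -152.51116204009972
[ 472.12 -285.84   99.85] -152.5042026101693
```

View pics/w8o.png

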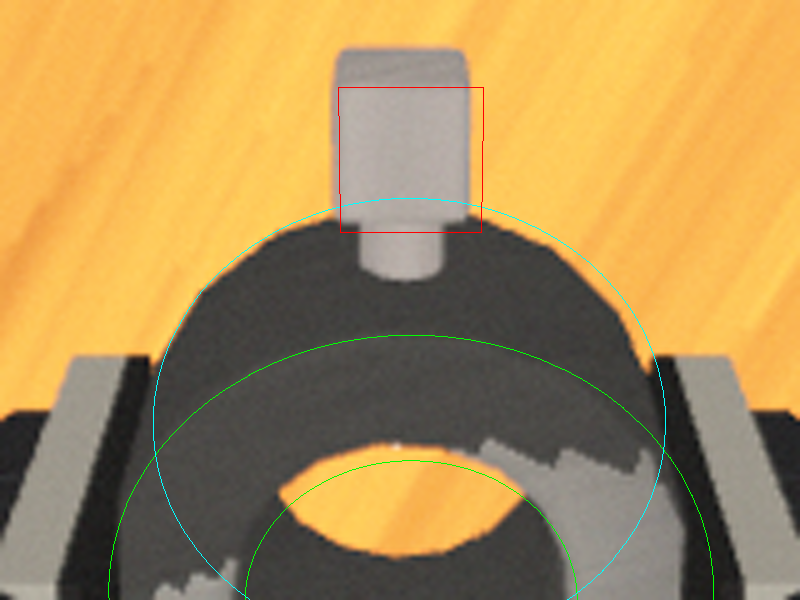

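Run:
```python
from ov import *
np.set_printoptions(precision=2,suppress=True)
im=arm.read_camera('wrist'); np.save('pics/w9.npy',im,allow_pickle=True)
p=np.array(arm.current_position()); print(p)
ov(im,p[:2],-62.5,'pics/w9o.png',zb=99,box=(205,200,168,126+50))
```

```text
[ 472.18 -285.84   99.94]
```

View pics/w9o.png

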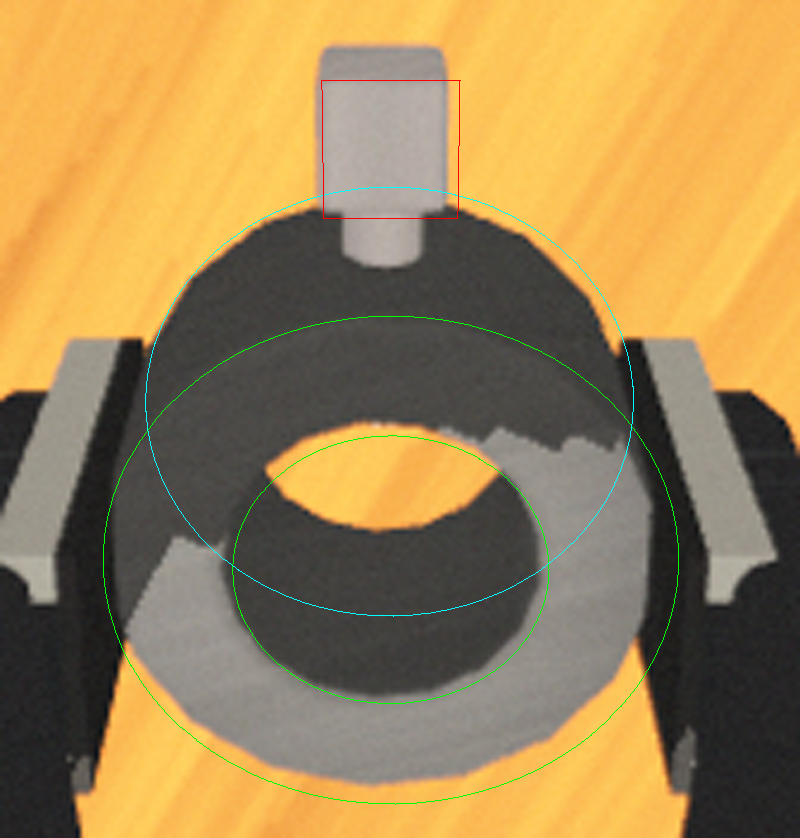

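Run:
```python
from ov import *
np.set_printoptions(precision=2,suppress=True)
J=-128.2; A=(553.4,77.2)
arm.move_straight([472.2,-285.8,270],velocity=250)
arm.movep([*A,260],down(J))
arm.move_straight([*A,216],down(J),velocity=100)
arm.sleep(.4)
print(arm.current_time(),arm.current_position(),jawyaw(),arm.current_force(),arm.current_grip_width())
im=arm.read_camera('wrist'); np.save('pics/w10.npy',im,allow_pickle=True); cv2.imwrite('pics/w10.png',im['color'])
im=arm.read_camera('scene'); np.save('pics/s10.npy',im,allow_pickle=True);cv2.imwrite('pics/s10.png',cv2.resize(im['color'][80:230,240:440],(800,600),interpolation=cv2.INTER_CUBIC))
```

```text
21.075 [553.58  77.24 216.32] -128.1900168707207 [ 0.05  0.05 -3.83] 45.52664618560225
```

View pics/w10.png

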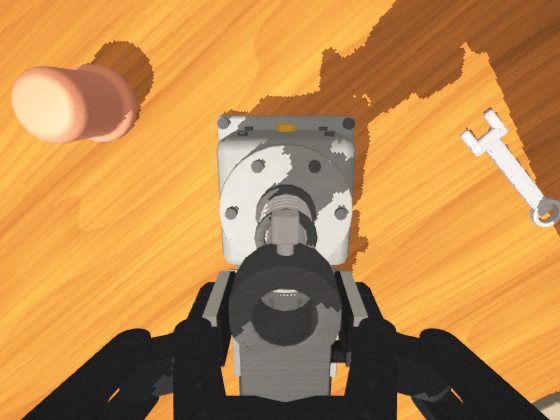

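View pics/s10.png

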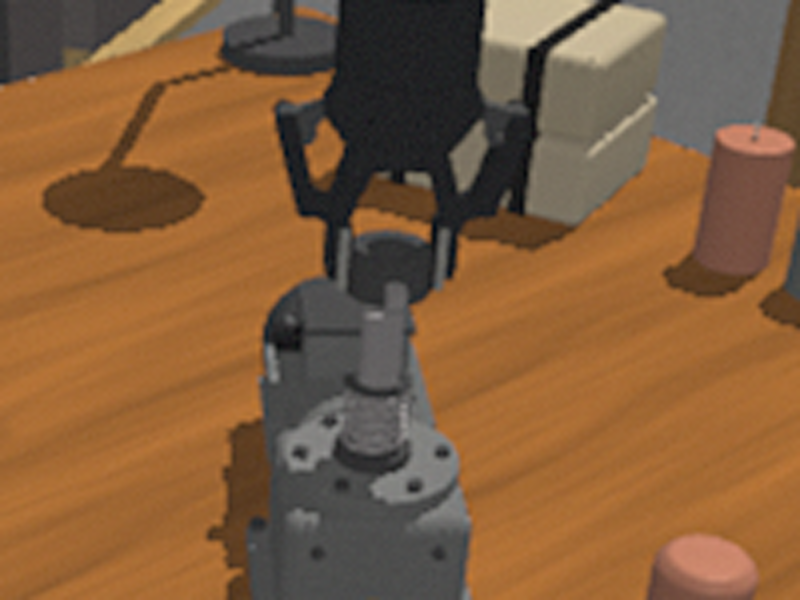

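The wrist view shows the collar (285,315) centred over the shaft line (plate at 286,235). The screw points along the drive axis, away from the motor. Next is a guarded descent.

Run:
```python
from ov import *
np.set_printoptions(precision=2,suppress=True)
J=-128.2; A=(553.4,77.2)
f0=np.array(arm.current_force())
g=arm.move_straight([*A,185],down(J),velocity=30,guard=8)
arm.sleep(.2)
print(g,arm.current_time(),arm.current_position(),jawyaw(),np.array(arm.current_force())-f0,arm.current_torque(),arm.current_grip_width())
im=arm.read_camera('scene'); cv2.imwrite('pics/s11.png',cv2.resize(im['color'][80:230,240:440],(800,600),interpolation=cv2.INTER_CUBIC))
im=arm.read_camera('wrist'); cv2.imwrite('pics/w11.png',im['color'][180:400,180:400])
```

```text
False 22.5583 [553.51  77.2  185.17] -128.1976514811544 [-0.32  0.56 -0.05] [-0.02  0.03  0.  ] 44.831554594696826
```

View pics/s11.png

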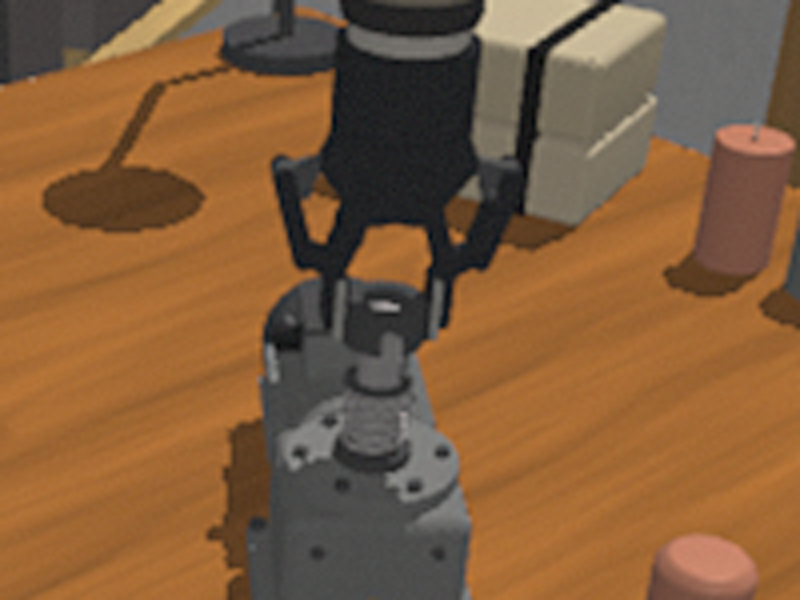

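View pics/w11.png

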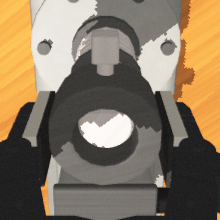

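Run:
```python
from ov import *
np.set_printoptions(precision=2,suppress=True)
J=-128.2; A=(553.4,77.2)
f0=np.array(arm.current_force())
g=arm.move_straight([*A,164],down(J),velocity=30,guard=8); arm.sleep(.2)
print(g,arm.current_time(),arm.current_position(),jawyaw(),np.array(arm.current_force())-f0,arm.current_torque())
for z in (158,154,152.5,151.5,151,150.5,150,149.5,149,148.5):
    g=arm.move_straight([*A,z],down(J),velocity=15,guard=12); arm.sleep(.2)
    f=np.array(arm.current_force())-f0
    print(z,g,arm.current_time(),arm.current_position(),jawyaw(),f,arm.current_grip_width())
    if f[2]>22 or g: break
im=arm.read_camera('scene'); np.save('pics/s12.npy',im,allow_pickle=True); cv2.imwrite('pics/s12.png',cv2.resize(im['color'][120:240,270:430],(800,600),interpolation=cv2.INTER_CUBIC))
print([(np.array(d['position']),round(d['conf'],2)) for l in ('collar_center','plate_top','screw_head') for d in arm.spot_point(l,im)])
im=arm.read_camera('wrist'); np.save('pics/w12.npy',im,allow_pickle=True); cv2.imwrite('pics/w12.png',cv2.resize(im['color'][160:400,160:420],(780,720)[:2]))
```

```text
False 23.7083 [553.57  77.16 164.23] -128.20048919018961 [ 0.54 -1.11 -0.21] [ 0.06 -0.05 -0.01]
158 False 24.4583 [553.66  77.18 158.24] -128.20143683235344 [ 0.73 -0.97  1.27] 45.13065518342105
154 False 25.075 [553.68  77.19 154.26] -128.19870180129976 [ 1.36 -0.83  6.05] 45.20647023572365
152.5 False 25.525 [553.68  77.21 152.71] -128.19597660100416 [ 1.24 -1.85  6.13] 45.45937042072918
151.5 False 25.975 [553.67  77.17 151.74] -128.20217516605356 [ 1.33 -0.41  6.66] 45.15315600586509
151 False 26.425 [553.68  77.16 151.31] -128.20069430721088 [ 0.86 -0.51  8.  ] 45.616458151632585
150.5 False 26.875 [553.71  77.15 150.93] -128.19923932818986 [ 1.36 -0.22  7.13] 45.36911819173654
150 False 27.325 [553.74  77.18 150.88] -128.19575549837825 [-1.   -1.06 10.55] 45.54928668585652
149.5 False 27.775 [553.75  77.17 150.83] -128.19431792934674 [-0.78  0.39 12.75] 45.61807313786674
149 False 28.225 [553.76  77.14 150.75] -128.19613424961383 [-1.76 -0.25 15.38] 45.257033279246215
148.5 False 28.675 [553.83  77.13 150.72] -128.19071093119635 [-2.44 -0.11 17.46] 45.33625770273133
[(array([555.4,  74. , 163.5]), 0.84), (array([ 462.9, -396.8,   16.2]), 0.79), (array([ 352.9, -262.4,   10.8]), 0.56), (array([ 439.2, -376.8,   10.2]), 0.74), (array([ 381.1, -291.4,   14. ]), 0.73), (array([581.6,  51.8, 164.6]), 0.61)]
```

View pics/s12.png

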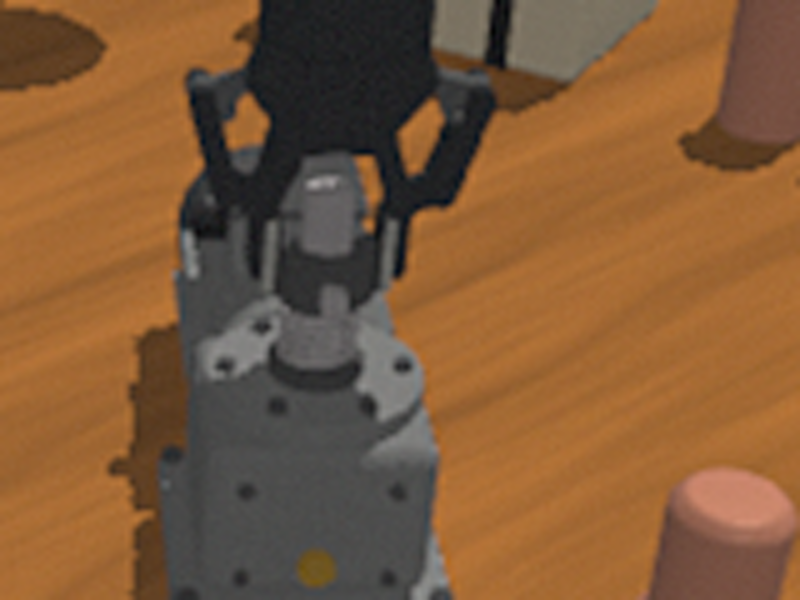

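View pics/w12.png

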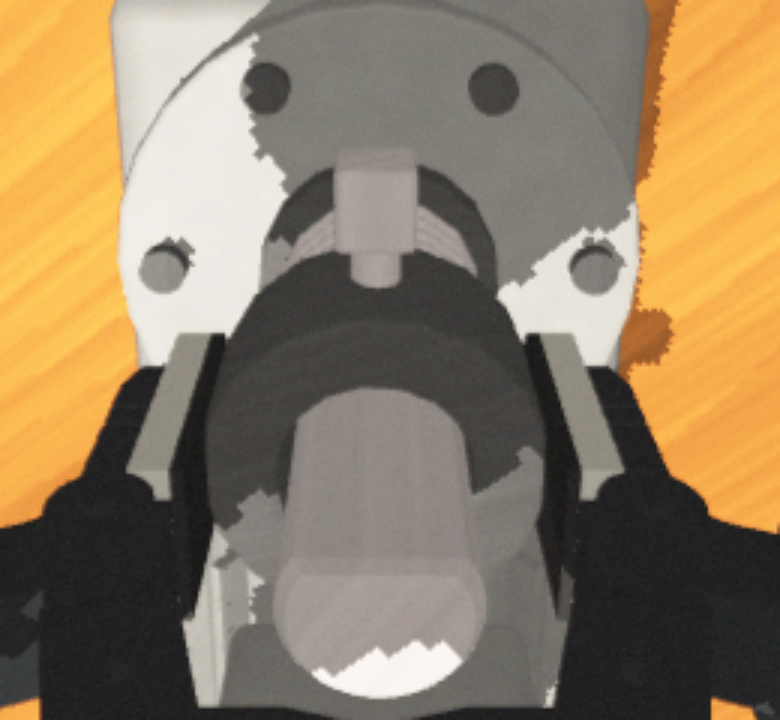

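Run:
```python
from ov import *
np.set_printoptions(precision=2,suppress=True)
arm.sleep(.6); print(arm.current_position(),jawyaw(),arm.current_force(),arm.current_grip_width())
im=arm.read_camera('top'); cv2.imwrite('pics/t13.png',im['color'])
for l in ('spacer','spanner','wax_casting','mould_half'):
    print(l,[(np.array(d['position']),round(d['conf'],2)) for d in arm.spot_point(l,im)][:1])
arm.hand_in(); print(arm.current_time())
```

```text
[553.8   77.15 150.71] -128.18948694334821 [-2.53  0.84 15.34] 45.449176475403455
spacer [(array([ 608.9, -283.2,   -3.8]), 0.6)]
spanner [(array([ 407.6, -114.8,   -1.3]), 0.82)]
wax_casting [(array([723.7, 173.6,  -1.2]), 0.8)]
mould_half [(array([771.5, -80.6,  -0.8]), 0.72)]
the job is handed in; nothing more can be done
the job is handed in; nothing more can be done
```

The collar is on the shaft with its screw on the flat, pushed down until the spring is closed. I handed in at about 29.5 s with the arm still gripping the collar and holding it down.

- **Turning the shaft:** I gripped it and turned it towards the direction straight away from the motor, which I measured at -38.3°. The first check failed: the flat stood at about -45°, because the pads had not squared it up. I regripped at the measured angle and turned it again, and the next picture put the flat at about -37°, so within about 1.5° of the target.
- **Fitting the collar:** I took the dark ring with the set screw and left the red and pink look-alikes alone. It went over the shaft with its screw along that direction and no contact force on the way down.
- **Closing the spring:** The push grew to about 8 N, then the collar stopped hard with the tool at 150.7 mm, where I expected the spring's stop. I added push until about 17 N; over half a second later it was still in place. The network put the collar centre at 163.5 mm, against 163 mm for a closed spring. The last wrist picture shows the screw standing square on the flat.
- **Other things on the bench:** The spacer, spanner, wax casting and mould half were within about 5 mm of their first network positions, which is about the accuracy of the network.
- **Disagreements:** The gripper read about 45 mm across the 48 mm collar, and 17.5 to 19 mm across the 19 mm flat, so I did not rely on its width. Camera and grip estimates of the shaft axis differed by about 1 mm, which the bevel tolerates.

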